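# Slide phone and calculator out over the shelf's edge

## Task

The phone and the calculator lie flat on the low wooden desk shelf, too far in to be picked up easily. With the fingertips only, gently push each of them along the shelf toward its long front edge (the one facing the robot) until it sticks out over that edge by 4 cm, lying square to the edge. Neither may be squeezed, lifted or dropped, and the small things on the shelf and around it stay where they are.

Things in the scene. Friction and masses are not known exactly. Their poses are not given: they have to be found in the camera images.
- stand: low open desk shelf of light wood, fixed: flat top board 240 (x) x 380 (y) x 14 mm, its upper face 50 mm above the desk, no lip or rail anywhere, on two side panels. Origin: centre of its footprint, at desk height. Its -x axis points out over the long front edge, roughly toward the robot; y runs along that edge; z up. The front edge lies 120 mm from the origin along -x. It stands turned by up to 0.2 rad.
- stand_edge (a point): middle of the shelf's front edge, on the upper face; same axes as the shelf. A thing's overhang is how far its near end lies beyond this point along the shelf's -x.
- phone: plain black phone lying face up on the shelf, 156 (x) x 75 (y) x 8 mm, about 0.2 kg, slides freely. Origin: centre of its underside. Its x axis runs lengthwise and points away from the robot, within 0.3 rad of the shelf's x.
- phone_end (a point): middle of the phone's short end that faces the front edge, at its underside: 78 mm from the origin along the phone's -x. It starts 15 to 65 mm inside the edge.
- calculator: dark grey pocket calculator with keys, lying face up on the shelf, 128 (x) x 78 (y) x 14 mm (solid up to 11 mm), about 0.1 kg, slides freely. Origin: centre of its underside. Its x axis runs lengthwise and points away from the robot, within 0.3 rad of the shelf's x. Phone and calculator lie side by side, about 200 mm between centres; either may be the left one.
- calculator_end (a point): middle of the calculator's short end that faces the front edge, at its underside: 64 mm from the origin along the calculator's -x. It starts 25 to 80 mm inside the edge.
- eraser: small blue and white eraser, 19 x 40 x 13 mm, loose on the middle strip of the shelf between phone and calculator; leave it there. Origin: centre of its underside.
- usb_stick: small black USB stick, 18 x 56 x 8 mm, loose on the middle strip of the shelf between phone and calculator; leave it there. Origin: centre of its underside.
- highlighter_a: yellow highlighter, 22 x 116 x 17 mm, loose on the desk left of the shelf; leave it there. Origin: centre of its underside.
- mouse: black computer mouse, 108 x 59 x 38 mm, loose on the desk at the robot's right; leave it there. Origin: centre of its underside.
- glasses_case: black glasses case, 62 x 162 x 40 mm, loose on the desk right of the shelf; leave it there. Origin: centre of its underside.
Not all that is in view belongs to the job. Of the things like the calculator, leave any that is orange; of the rest the larger one is meant.

How it is judged:
By the outcome, as a careful person would: the job done as asked, in the order asked, and still so for the second after the job is handed in, with the robot touching nothing.
It also fails if it takes over 51 s, if anything falls off the work surface, if the arm or the gripper's body presses on something with over 40 N, if the wrist force passes 120 N, or if a joint passes its speed limit or range.

## Robot

A 6-joint arm with a two-finger parallel gripper is mounted at the origin on a cart in front of the work surface, level with it; the furniture and walls round the work are solid. World frame = base frame: x ahead of the robot, y to its left, z up, the work surface at z = 0. Lengths are in m, angles in rad, forces in N, time in s.
With the tool pointing down it reaches from about 0.35 to 0.85 m from the base axis. Payload 8.1 kg.
Tool frame: the origin (TCP) lies at the centre of the arm's flange, where the gripper is bolted on; the fingertips stand 186 mm ahead of it and the grasp point (between the pads) lies 167 mm ahead of it; z points along the fingers, y is the line along which they close (so a half turn about z gives the same grasp; the last joint's range is limited). The gripper opens to 93 mm and grips with 3 to 60 N. Pads are 15 mm wide; open, the fingers measure 128 mm over their backs; the gripper's body (75 mm by 188 mm) begins 65 mm behind the grasp point.
Start: joints at [1.259, 0.13, 1.488, -0, 1.523, -0.085], TCP at [0.135, 0.585, 0.405] pointing down, gripper open.
Joint ranges: [-2.96, 2.96], [-0.89, 2.26], [0.02, 2.5], [-1.34, 4.48], [0, 2.73], [-2.66, 2.66]. Speed limits (rad/s): [2.39, 2.39, 2.79, 3.14, 3.14, 3.14].

## Interface

Orientations are given as a rotation vector (axis times angle).
In Python, from plant import read_state, read_camera, camera_params, robot gives the robot as it stands.
- The arm moves only by the tool carry_out, never from a script. Its argument "targets" is a list of rows, each an object of numbers: "hand": the opening in per cent of the stroke, from 0 (shut) to 100 (fully open); "x", "y", "z": the shift along the tool's x, y, z in m; "ax", "ay", "az": the turn, a rotation vector about the tool's x, y, z in rad. In form: [{"hand": .., "x": .., "y": .., "z": .., "ax": .., "ay": .., "az": ..}, ...]. A call has 1 to 8 rows; each row is the pose to reach, as a shift and turn from the pose commanded when the call began, along the tool's axes at that moment; what a row does not reach only later rows make up. A row lasts 1/8 s, in which the tool goes at most 62.5 mm and 10.7 degrees, less where a joint would pass 70% of its speed; a pose out of reach is approached as far as the arm can. A call with a gripper value outside its range is refused whole. The fingers move at their own pace and stop on an object; "newtons" is the grip in N (left out, the last holds). Time passes only in rows, so rows that repeat a pose let the fingers close. It gives the time, the measured TCP pose, the force, the opening and the grip force at its end, in the units of the state.
- read_state(): the state, without advancing time (a new reading comes with each control period).
- read_camera(name): name is "scene" or "side" or "wrist"; returns (picture, depth): 420x560x3 uint8, blue, green, red; 420x560 float32, m along the optical axis (not along the pixel's ray), 0 where there is no reading.
- camera_params(name): a dict with "fx", "fy", "cx", "cy" (pixels), "position" and "rotation" of the camera in the world. Camera axes: x right, y up, looking along -z (the intrinsics and any distortion apply to the point x, -y, -z); pixel columns grow to the right and rows downward; lengths in m; the calibration is good to about 2 mm. A picture is of the moment at which its call begins: read the wrist's pose just before it. camera_params takes no time and is no camera call; for the wrist camera it gives the pose at the moment of the call.
- robot.close_job(): hands the job in; it is judged then, once.
The state is a dict: "t": time; "q": joint angles; "dq": joint speeds; "joint_torque": joint torques, N m; "tool_pos": TCP position; "orientation": TCP orientation; "force": force on the tool from outside, world axes, zero at the start; "wrist_torque": the same for the moment, N m; "opening": finger opening in m; "gripper_force": force on a finger pad.
Only numpy, scipy, OpenCV 4.12 (cv2) and the standard library are available. Lean on these libraries where they do the work, as an engineer would, in place of code of your own. Each camera call takes 0.05 s, during which the arm holds its last target. There are 200 camera calls.

## Working session

There is one attempt and no reset: what is moved stays moved. The work goes in short steps, Python scripts to look and compute and a tool call to move; the robot and the scene stay as the last step left them, time stands still between calls to the robot, and variables do not carry over. Pictures are saved under pics/ and viewed, at most 10 in all, crops included, and the job is handed in when it is done.

Besides the shell and the picture viewer there is one more tool, called after "Emit:" as name(argument=value, ...) on one line, values as JSON. carry_out: Moves the arm, as the interface text tells. Its arguments: {"type":"object","properties":{"targets":{"type":"array","items":{"type":"object","properties":{"hand":{"type":"number"},"x":{"type":"number"},"y":{"type":"number"},"z":{"type":"number"},"ax":{"type":"number"},"ay":{"type":"number"},"az":{"type":"number"}}}},"newtons":{"type":"number"}},"required":["targets"]}

```bash
mkdir -p pics; cat > h.py <<'E'
import numpy as np,cv2
from plant import read_state,read_camera,camera_params,robot
def pts(name,d,P=None):
    P=P or camera_params(name)
    v,u=np.mgrid[0:420,0:560]
    c=np.stack([(u-P['cx'])/P['fx']*d,-(v-P['cy'])/P['fy']*d,-d],-1)
    return c@np.array(P['rotation']).T+np.array(P['position'])
E
python3 - <<'E'
from h import *
s=read_state();print({k:np.round(v,3) for k,v in s.items()})
for n in("scene","side","wrist"):
    P=camera_params(n);print({k:np.round(v,3) if not isinstance(v,(str,dict)) else v for k,v in P.items()})
    i,d=read_camera(n);cv2.imwrite(f"pics/{n}0.png",i);np.savez(f"{n}0.npz",i=i,d=d,p=pts(n,d,P))
a=cv2.imread("pics/scene0.png");b=cv2.imread("pics/side0.png")
cv2.imwrite("pics/scene0b.png",cv2.resize(a,(800,600)))
E
```

```text
{'t': np.float64(0.0), 'q': array([ 1.259,  0.131,  1.489, -0.   ,  1.523, -0.085]), 'dq': array([ 0.   ,  0.001, -0.   , -0.001, -0.001,  0.   ]), 'joint_torque': array([-1.0000e-03, -5.5987e+01, -4.9173e+01,  7.6000e-02,  3.6000e-02,
       -0.0000e+00]), 'tool_pos': array([0.135, 0.584, 0.404]), 'orientation': array([-3.550e-01, -3.121e+00,  3.000e-03]), 'force': array([ 0.752, -0.619, -0.416]), 'wrist_torque': array([ 0.077, -0.025,  0.014]), 'gripper_force': np.float64(0.0), 'opening': np.float64(0.093)}
{'fx': np.float64(470.703), 'fy': np.float64(470.703), 'cx': np.float64(285.516), 'cy': np.float64(208.312), 'position': array([-0.198, -0.564,  1.13 ]), 'rotation': array([ 0.624, -0.3  , -0.855])}Traceback (most recent call last):
  File "<stdin>", line 5, in <module>
  File "h.py", line 7, in pts
    return c@np.array(P['rotation']).T+np.array(P['position'])
           ~~~~~~~~~~~~~~~~~~~~~~~~~~~^~~~~~~~~~~~~~~~~~~~~~~~
ValueError: operands could not be broadcast together with shapes (420,560) (3,)
```

```bash
sed -i "s/np.array(P\['rotation'\]).T/cv2.Rodrigues(np.array(P['rotation'],float))[0].T/" h.py
python3 - <<'E'
from h import *
for n in("scene","side","wrist"):
    P=camera_params(n);print({k:np.round(v,3) for k,v in P.items()})
    i,d=read_camera(n);cv2.imwrite(f"pics/{n}0.png",i);np.savez(f"{n}0.npz",i=i,d=d,p=pts(n,d,P))
a=cv2.imread("pics/scene0.png")
cv2.imwrite("pics/scene0b.png",cv2.resize(a,(800,600)))
E
```

```text
{'fx': np.float64(470.703), 'fy': np.float64(470.703), 'cx': np.float64(285.516), 'cy': np.float64(208.312), 'position': array([-0.198, -0.564,  1.13 ]), 'rotation': array([ 0.624, -0.3  , -0.855])}
{'fx': np.float64(487.214), 'fy': np.float64(487.214), 'cx': np.float64(284.292), 'cy': np.float64(206.301), 'position': array([ 0.147, -1.363,  0.83 ]), 'rotation': array([ 1.052, -0.115, -0.203])}
{'fx': np.float64(355.115), 'fy': np.float64(355.115), 'cx': np.float64(283.285), 'cy': np.float64(204.785), 'position': array([0.066, 0.601, 0.384]), 'rotation': array([-0.221, -0.173,  1.336])}
```

View pics/scene0b.png

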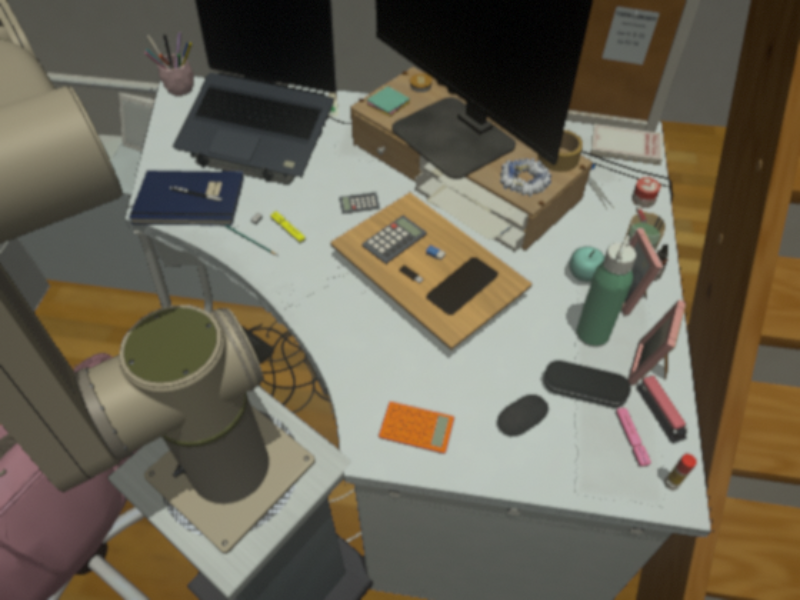

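View pics/side0.png

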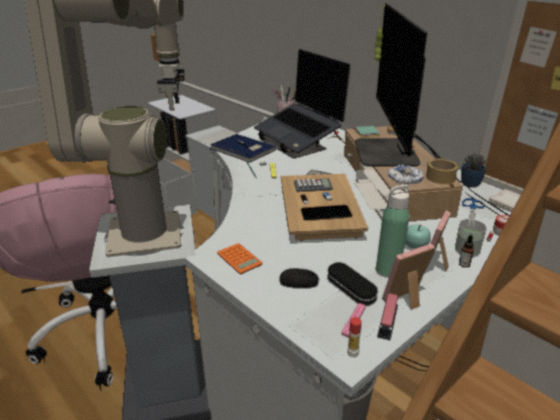

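The scene picture (800x600) shows these calculator candidates: an orange one at (417,427), a small one on the desk behind the shelf at (360,203), and the larger dark grey one on the shelf at (395,238). I choose the one on the shelf. The phone is at (463,285), the eraser at (435,252) and the USB stick at (411,273). The side view agrees.

```bash
cat > top.py <<'E'
# rectified top view of plane z=0.05..: scale 0.5 mm/px, rows = -x, cols=-y
from h import *
def rect(name,i,P,z,x0,x1,y0,y1,s=0.0005):
    n,m=int((x1-x0)/s),int((y1-y0)/s)
    X=x1-np.arange(n)*s; Y=y1-np.arange(m)*s
    W=np.stack(np.broadcast_arrays(X[:,None],Y[None,:],z),-1)
    R=cv2.Rodrigues(np.array(P['rotation'],float))[0]
    c=(W-np.array(P['position']))@R
    u=P['cx']+P['fx']*c[...,0]/-c[...,2]; v=P['cy']-P['fy']*c[...,1]/-c[...,2]
    return cv2.remap(i,u.astype(np.float32),v.astype(np.float32),cv2.INTER_CUBIC)
E
python3 - <<'E'
from top import *
P=camera_params("scene");f=np.load("scene0.npz");i,p=f['i'],f['p']
m=(abs(p[...,2]-.05)<.006)
lab=cv2.connectedComponentsWithStats(m.astype(np.uint8))
n,L,S,C=lab
for k in np.argsort(-S[1:,4])[:4]+1: print(S[k],C[k])
k=L[200,300] if L[200,300] else L[215,330]
ps=p[L==k];print("z",np.median(ps[:,2]))
r=cv2.minAreaRect((ps[:,:2]*1000).astype(np.float32));print(r)
for (u,v) in [(463,285),(395,238),(435,252),(411,273),(360,203),(360,270),(500,300)]:
    print(u,v,p[int(v*.7),int(u*.7)].round(4))
cx,cy=np.array(r[0])/1000
T=rect("scene",i,P,.055,cx-.2,cx+.2,cy-.25,cy+.25,.0007)
print(cx-.2,cx+.2,cy-.25,cy+.25,T.shape);cv2.imwrite("pics/top0.png",T)
E
```

```text
[ 231  135  142  109 5608] [301.80813124 188.44222539]
[120  97  95  28 503] [167.39363817 111.80715706]
[  0 341  42  44 283] [ 20.69257951 362.76678445]
[499 183  29  80 228] [510.53070175 234.50877193]
z 0.048827077383855166
((574.050537109375, 2.93255615234375), (385.20660400390625, 244.92449951171875), 81.54458618164062)
463 285 [ 0.5626 -0.0971  0.0599]
395 238 [0.5774 0.0992 0.0584]
435 252 [0.6005 0.0063 0.0566]
411 273 [0.5192 0.0081 0.0581]
360 203 [0.6488 0.271  0.0054]
360 270 [0.4693 0.1093 0.0382]
500 300 [ 0.5827 -0.177   0.0516]
0.374050537109375 0.7740505371093751 -0.24706744384765625 0.2529325561523437 (571, 714, 3)
```

View pics/top0.png

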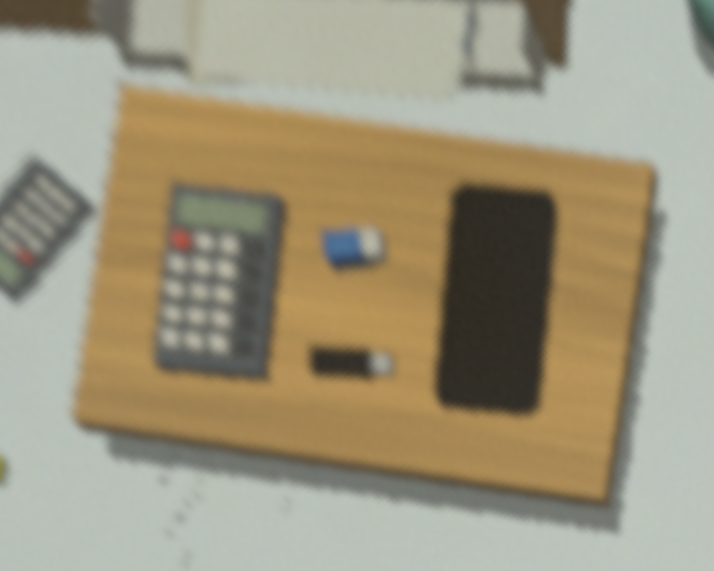

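The rectified top view (0.7 mm/px) shows the shelf corners at (75,425), (608,500), (655,167) and (122,88). The calculator is at about (220,281), the phone at about (496,300), the eraser at (352,246) and the USB stick at (350,361). My choice of calculator is confirmed. Next I need precise poses and the obstacle clearance.

```bash
cat >> top.py <<'E'
def fit(mask,x1,y1,s):
    n,L,S,C=cv2.connectedComponentsWithStats(mask.astype(np.uint8))
    k=1+np.argmax(S[1:,4]); v,u=np.nonzero(L==k)
    c,wh,a=cv2.minAreaRect(np.stack([x1-v*s,y1-u*s],-1).astype(np.float32)*1000)
    if wh[0]<wh[1]: wh=wh[::-1];a-=90
    a=(a+90)%180-90
    return np.round(c,1),np.round(wh,1),round(np.radians(a),3)
E
python3 - <<'E'
from top import *
P=camera_params("scene");f=np.load("scene0.npz");i,p=f['i'],f['p'];s=.0005
x0,x1,y0,y1=.42,.74,-.22,.23
for n,z,win in(("shelf",.05,None),("phone",.056,(-.2,-.03)),("calc",.060,(.05,.2))):
    if win: T=rect("scene",i,P,z,.45,.72,*win,s).astype(int);X,Y=.72,win[1]
    else: T=rect("scene",i,P,z,.36,.8,-.26,.27,s).astype(int);X,Y=.8,.27
    wood=(T[...,2]-T[...,0]>35)
    if n=="shelf":
        m=cv2.morphologyEx(wood.astype(np.uint8),cv2.MORPH_OPEN,np.ones((15,15)));m[:int((.8-.735)/s)]=0
    else: m=cv2.morphologyEx((~wood).astype(np.uint8),cv2.MORPH_CLOSE,np.ones((9,9)));m=cv2.morphologyEx(m,cv2.MORPH_OPEN,np.ones((9,9)));m[:8]=0
    print(n,fit(m,X,Y,s))
q=np.concatenate([np.load(c+"0.npz")['p'].reshape(-1,3) for c in("scene","side")])
for a in np.arange(.5,.9,.04):
    print(round(a,2),[ (lambda k: (round(q[k,2].max(),2) if k.sum()>2 else 0))((abs(q[:,0]-a)<.02)&(abs(q[:,1]-b)<.02)&(q[:,2]<.7)) for b in np.arange(-.32,.33,.04)])
E
```

```text
shelf (array([572.2,   0.8]), array([382.4, 242.6]), np.float64(1.421))
phone (array([563.9, -94.7]), array([154.1,  72.1]), np.float64(-0.086))
calc (array([573.1,  96. ]), array([129. ,  80.8]), np.float64(-0.112))
0.5 [np.float64(0.04), np.float64(0.01), np.float64(0.0), np.float64(0.05), np.float64(0.05), np.float64(0.06), np.float64(0.06), np.float64(0.06), np.float64(0.06), np.float64(0.06), np.float64(0.07), np.float64(0.07), np.float64(0.06), np.float64(0.06), np.float64(0.01), np.float64(0.01), np.float64(0.02)]
0.54 [np.float64(0.04), np.float64(0.0), np.float64(0.0), np.float64(0.05), np.float64(0.06), np.float64(0.06), np.float64(0.06), np.float64(0.06), np.float64(0.06), np.float64(0.06), np.float64(0.07), np.float64(0.07), np.float64(0.06), np.float64(0.05), np.float64(0.0), np.float64(0.01), np.float64(0.0)]
0.58 [np.float64(0.0), np.float64(0.0), np.float64(0.0), np.float64(0.05), np.float64(0.05), np.float64(0.06), np.float64(0.06), np.float64(0.06), np.float64(0.07), np.float64(0.07), np.float64(0.07), np.float64(0.07), np.float64(0.05), np.float64(0.05), np.float64
[... 1486 characters left out ...]
, np.float64(0.14), np.float64(0.14), np.float64(0.14), np.float64(0.14), np.float64(0.12)]
0.82 [np.float64(0.16), np.float64(0.08), np.float64(0.07), np.float64(0.0), np.float64(0.01), np.float64(0.6), np.float64(0.6), np.float64(0.6), np.float64(0.6), np.float64(0.59), np.float64(0.13), np.float64(0.14), np.float64(0.14), np.float64(0.14), np.float64(0.14), np.float64(0.14), np.float64(0.14)]
0.86 [np.float64(0.15), np.float64(0.0), np.float64(0.0), np.float64(0.0), np.float64(0.0), np.float64(0.15), np.float64(0.49), np.float64(0.51), np.float64(0.6), np.float64(0.6), np.float64(0.6), np.float64(0.6), np.float64(0.6), np.float64(0.6), np.float64(0.14), np.float64(0.14), np.float64(0.14)]
```

The clearance is fine: the monitor starts at x≥0.77. I'll push each object from behind with two half-open fingers, phone first. Now moving over to behind the phone.

Emit:
carry_out(targets=[{"hand": 30,"x": -0.674,"y": -0.552,"z": 0,"az": -0.08},{"hand": 30,"x": -0.674,"y": -0.552,"z": 0,"az": -0.08},{"hand": 30,"x": -0.674,"y": -0.552,"z": 0,"az": -0.08},{"hand": 30,"x": -0.674,"y": -0.552,"z": 0,"az": -0.08},{"hand": 30,"x": -0.674,"y": -0.552,"z": 0,"az": -0.08},{"hand": 30,"x": -0.674,"y": -0.552,"z": 0,"az": -0.08},{"hand": 30,"x": -0.674,"y": -0.552,"z": 0,"az": -0.08},{"hand": 30,"x": -0.674,"y": -0.552,"z": 0,"az": -0.08}])

```text
schema error: expected keys hand, x, y, z, ax, ay, az
```

Emit:
carry_out(targets=[{"hand": 30,"x": -0.674,"y": -0.552,"z": 0,"ax": 0,"ay": 0,"az": -0.08},{"hand": 30,"x": -0.674,"y": -0.552,"z": 0,"ax": 0,"ay": 0,"az": -0.08},{"hand": 30,"x": -0.674,"y": -0.552,"z": 0,"ax": 0,"ay": 0,"az": -0.08},{"hand": 30,"x": -0.674,"y": -0.552,"z": 0,"ax": 0,"ay": 0,"az": -0.08},{"hand": 30,"x": -0.674,"y": -0.552,"z": 0,"ax": 0,"ay": 0,"az": -0.08},{"hand": 30,"x": -0.674,"y": -0.552,"z": 0,"ax": 0,"ay": 0,"az": -0.08},{"hand": 30,"x": -0.674,"y": -0.552,"z": 0,"ax": 0,"ay": 0,"az": -0.08},{"hand": 30,"x": -0.674,"y": -0.552,"z": 0,"ax": 0,"ay": 0,"az": -0.08}])

```text
t: 1.2
tool_pos: [0.4414, 0.1871, 0.4049]
orientation: [0.23, 3.133, 0.001]
force: [-0.1, 0.4, -0.2]
opening: 0.0281
gripper_force: 0.0
```

```bash
cat > rel.py <<'E'
from h import *
import sys
s=read_state();R=cv2.Rodrigues(s['orientation'])[0]
t=np.array([float(a) for a in sys.argv[1:4]]);yaw=-.147
print("t",s['t'],"pos",s['tool_pos'].round(4),"open",s['opening'],"F",s['force'].round(1))
print("shift in tool axes",(R.T@(t-s['tool_pos'])).round(4),"az",round(-(yaw-np.arctan2(-R[0,1],R[1,1])),4),"tilt",R[:,2].round(3))
E
python3 rel.py .6675 -.105 .29
```

```text
t 1.2 pos [0.4414 0.1871 0.4049] open 0.02813807033690862 F [-0.1  0.4 -0.2]
shift in tool axes [-0.2664 -0.2559  0.1149] az 0.0002 tilt [ 0.001  0.    -1.   ]
```

Emit:
carry_out(targets=[{"hand": 30,"x": -0.266,"y": -0.256,"z": 0.115,"ax": 0,"ay": 0,"az": 0},{"hand": 30,"x": -0.266,"y": -0.256,"z": 0.115,"ax": 0,"ay": 0,"az": 0},{"hand": 30,"x": -0.266,"y": -0.256,"z": 0.115,"ax": 0,"ay": 0,"az": 0},{"hand": 30,"x": -0.266,"y": -0.256,"z": 0.115,"ax": 0,"ay": 0,"az": 0},{"hand": 30,"x": -0.266,"y": -0.256,"z": 0.115,"ax": 0,"ay": 0,"az": 0},{"hand": 30,"x": -0.266,"y": -0.256,"z": 0.115,"ax": 0,"ay": 0,"az": 0},{"hand": 30,"x": -0.266,"y": -0.256,"z": 0.115,"ax": 0,"ay": 0,"az": 0},{"hand": 30,"x": -0.266,"y": -0.256,"z": 0.115,"ax": 0,"ay": 0,"az": 0}])

```text
t: 2.2
tool_pos: [0.6661, -0.1035, 0.2888]
orientation: [-0.232, -3.131, -0.001]
force: [-1.1, 0.5, 0.2]
opening: 0.0276
gripper_force: 0.0
```

```bash
python3 rel.py .6675 -.105 .240; python3 - <<'E'
from h import *
P=camera_params("wrist");i,d=read_camera("wrist");cv2.imwrite("pics/w1.png",i);np.savez("w1.npz",i=i,d=d,p=pts("wrist",d,P))
E
```

```text
t 2.2 pos [ 0.6661 -0.1035  0.2888] open 0.027625457117977866 F [-1.1  0.5  0.2]
shift in tool axes [-0.0017 -0.0013  0.0488] az -0.0009 tilt [-0.002  0.001 -1.   ]
```

View pics/w1.png

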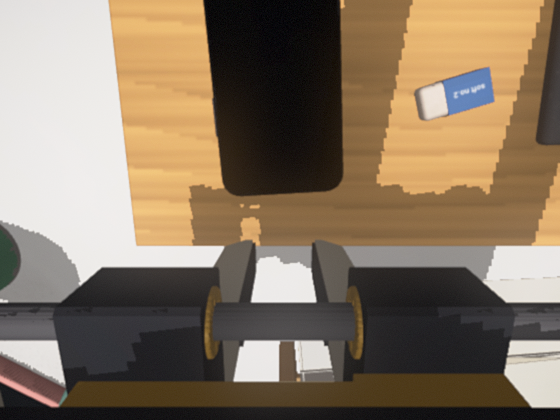

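The wrist view shows the phone's rear end at row ~190, columns 224–343, with the fingers centred at column ~283. The shelf's rear edge at row 245 is level in the picture, so the tool is square to the shelf. Descending now.

Emit:
carry_out(targets=[{"hand": 30,"x": 0,"y": 0,"z": 0.02,"ax": 0,"ay": 0,"az": 0},{"hand": 30,"x": 0,"y": 0,"z": 0.035,"ax": 0,"ay": 0,"az": 0},{"hand": 30,"x": 0,"y": 0,"z": 0.045,"ax": 0,"ay": 0,"az": 0},{"hand": 30,"x": 0,"y": 0,"z": 0.049,"ax": 0,"ay": 0,"az": 0},{"hand": 30,"x": 0,"y": 0,"z": 0.049,"ax": 0,"ay": 0,"az": 0}])

```text
t: 2.88
tool_pos: [0.6662, -0.1031, 0.2405]
orientation: [-0.23, -3.133, -0.0]
force: [0.7, 0.7, 0.1]
opening: 0.0282
gripper_force: 0.0
```

```bash
python3 rel.py .6675 -.105 .239
```

```text
t 2.875 pos [ 0.6662 -0.1031  0.2405] open 0.028165473391543613 F [0.7 0.7 0.1]
shift in tool axes [-0.0016 -0.0017  0.0015] az 0.0002 tilt [-0.  0. -1.]
```

Emit:
carry_out(targets=[{"hand": 30,"x": 0.008,"y": 0,"z": 0.0015,"ax": 0,"ay": 0,"az": 0},{"hand": 30,"x": 0.016,"y": 0,"z": 0.0015,"ax": 0,"ay": 0,"az": 0},{"hand": 30,"x": 0.024,"y": 0,"z": 0.0015,"ax": 0,"ay": 0,"az": 0},{"hand": 30,"x": 0.031,"y": 0,"z": 0.0015,"ax": 0,"ay": 0,"az": 0},{"hand": 30,"x": 0.038,"y": 0,"z": 0.0015,"ax": 0,"ay": 0,"az": 0},{"hand": 30,"x": 0.045,"y": 0,"z": 0.0015,"ax": 0,"ay": 0,"az": 0},{"hand": 30,"x": 0.052,"y": 0,"z": 0.0015,"ax": 0,"ay": 0,"az": 0}])

```text
t: 3.75
tool_pos: [0.6146, -0.0955, 0.2396]
orientation: [0.23, 3.132, -0.0]
force: [2.9, -0.1, 1.1]
opening: 0.0279
gripper_force: 1.3
```

```bash
cat > obs.py <<'E'
from top import *
import sys
n=sys.argv[1]
EX=np.array([.989,-.1465]);EY=np.array([.1465,.989])
P=camera_params("scene");i,d=read_camera("scene");cv2.imwrite(f"pics/{n}.png",i);np.savez(n+".npz",i=i,d=d)
T=rect("scene",i,P,.055,.37,.77,-.25,.25,.0007);cv2.imwrite(f"pics/{n}t.png",T)
P=camera_params("wrist");i,d=read_camera("wrist");cv2.imwrite(f"pics/{n}w.png",i);np.savez(n+"w.npz",i=i,d=d,p=pts("wrist",d,P))
E
python3 obs.py o1; python3 rel.py .6 -.1 .239; python3 - <<'E'
import cv2,numpy as np
a=cv2.imread("pics/o1w.png");b=cv2.imread("pics/o1t.png")
b=cv2.resize(b,(0,0),fx=420/b.shape[0],fy=420/b.shape[0])
c=np.hstack([a,b]);cv2.imwrite("pics/o1c.png",cv2.resize(c,(800,int(c.shape[0]*800/c.shape[1]))))
E
```

```text
t 3.85 pos [ 0.6141 -0.0954  0.2392] open 0.02798470321547771 F [-0.2 -0.5  0.8]
shift in tool axes [ 0.0133 -0.0066  0.0002] az 0.0002 tilt [-0.001  0.    -1.   ]
```

View pics/o1c.png

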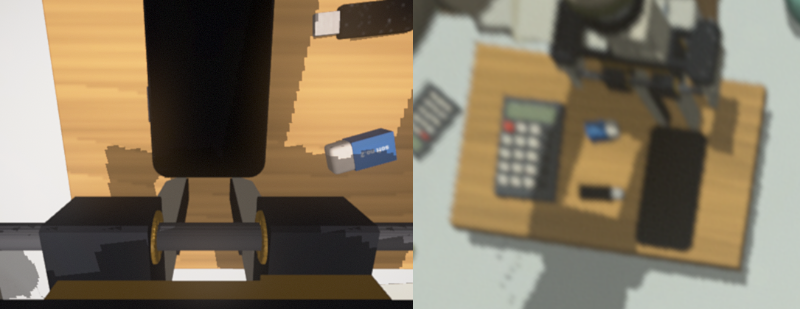

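The wrist view (left) shows the phone square to the tool with both fingers touching its rear end. The top view (right) shows its front still inside the edge. I'll push on by about 46 mm.

Emit:
carry_out(targets=[{"hand": 30,"x": 0.008,"y": 0,"z": 0,"ax": 0,"ay": 0,"az": 0},{"hand": 30,"x": 0.016,"y": 0,"z": 0,"ax": 0,"ay": 0,"az": 0},{"hand": 30,"x": 0.024,"y": 0,"z": 0,"ax": 0,"ay": 0,"az": 0},{"hand": 30,"x": 0.031,"y": 0,"z": 0,"ax": 0,"ay": 0,"az": 0},{"hand": 30,"x": 0.037,"y": 0,"z": 0,"ax": 0,"ay": 0,"az": 0},{"hand": 30,"x": 0.042,"y": 0,"z": 0,"ax": 0,"ay": 0,"az": 0},{"hand": 30,"x": 0.046,"y": 0,"z": 0,"ax": 0,"ay": 0,"az": 0},{"hand": 30,"x": 0.046,"y": 0,"z": 0,"ax": 0,"ay": 0,"az": 0}])

```text
t: 4.85
tool_pos: [0.5689, -0.0888, 0.2391]
orientation: [-0.23, -3.132, -0.0]
force: [-1.0, -0.2, 0.5]
opening: 0.028
gripper_force: 0.1
```

```bash
python3 obs.py o2; python3 rel.py .6 -.1 .239; python3 - <<'E'
from top import *
i=np.load("o2.npz")['i'];P=camera_params("scene");s=.0005
# shelf-frame rectification: rows = +x->-x, cols along -y, plane z=.05 (edge) and .056 (phone top)
def srect(z):
    sx=.13-np.arange(400)*s; sy=.2-np.arange(800)*s
    E=np.array([.4533,.0186]);ex=np.array([.989,-.1465]);ey=np.array([.1465,.989])
    W=E+sx[:,None,None]*ex+sy[None,:,None]*ey
    W=np.concatenate([W,np.full(W.shape[:2]+(1,),z)],-1)
    R=cv2.Rodrigues(np.array(P['rotation'],float))[0];c=(W-P['position'])@R
    return cv2.remap(i,(P['cx']-P['fx']*c[...,0]/c[...,2]).astype(np.float32),(P['cy']+P['fy']*c[...,1]/c[...,2]).astype(np.float32),cv2.INTER_CUBIC)
a=srect(.05);b=srect(.056)
c=np.vstack([a[150:],b[150:]]);cv2.imwrite("pics/o2s.png",c)
E
```

```text
t 4.95 pos [ 0.569  -0.0888  0.2388] open 0.027833870220564064 F [ 0.8  0.2 -0.1]
shift in tool axes [-0.0323 -0.0066 -0.0002] az 0.0002 tilt [-0.001  0.    -1.   ]
```

View pics/o2s.png

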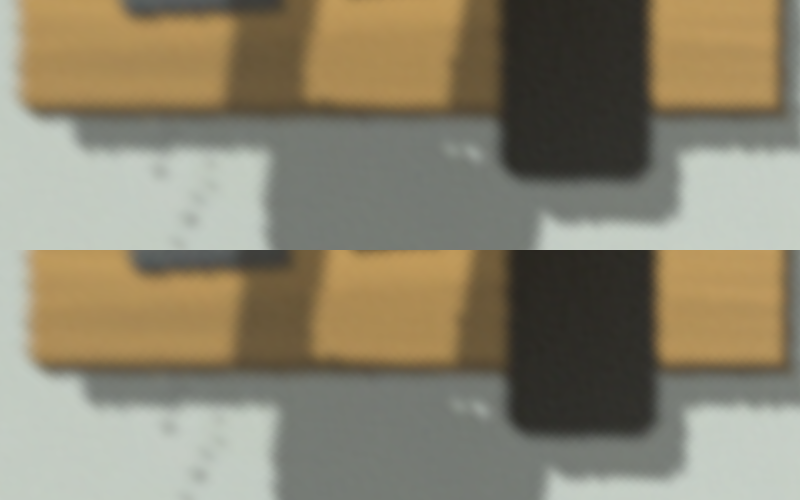

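The shelf-frame view (0.5 mm/px) shows the phone square, sticking out roughly 37–39 mm, with its end at row 435 against the edge at ~row 106. I'll refine that with intensity profiles from the scene and side cameras.

```bash
cat > prof.py <<'E'
from h import *
import sys
E=np.array([.4533,.0186]);ex=np.array([.989,-.1465]);ey=np.array([.1465,.989])
def prof(cam,i,sy0,sy1,z):
    P=camera_params(cam);R=cv2.Rodrigues(np.array(P['rotation'],float))[0]
    sx=np.arange(-.07,.05,.001);sy=np.arange(sy0,sy1,.001)
    W=E+sx[:,None,None]*ex+sy[None,:,None]*ey
    W=np.concatenate([W,np.full(W.shape[:2]+(1,),z)],-1);c=(W-P['position'])@R
    I=cv2.remap(i,(P['cx']-P['fx']*c[...,0]/c[...,2]).astype(np.float32),(P['cy']+P['fy']*c[...,1]/c[...,2]).astype(np.float32),cv2.INTER_LINEAR)
    return sx,I.mean(1)
def show(tag,zt,y0,y1,wy,cams=("scene","side")):
    for cam in cams:
        i,d=read_camera(cam)
        for a,b in((y0,y0+.02),(y1-.02,y1)):
            sx,m=prof(cam,i,a,b,zt);g=m.mean(1)
            print(cam,tag,round(a,3),[f"{1000*x:.0f}:{v:.0f}" for x,v in zip(sx,g)][12:60:2])
        for w in wy:
            sx,m=prof(cam,i,w,w+.02,.05);g=m[:,2]-m[:,0]
            print(cam,"wood",w,[f"{1000*x:.0f}:{v:.0f}" for x,v in zip(sx,g)][56:90:2])
E
python3 - <<'E'
from prof import *
show("phone",.057,-.119,-.058,(-.03,-.16))
E
```

```text
scene phone -0.119 ['-58:148', '-56:131', '-54:123', '-52:121', '-50:121', '-48:121', '-46:121', '-44:118', '-42:111', '-40:98', '-38:80', '-36:64', '-34:53', '-32:48', '-30:47', '-28:46', '-26:46', '-24:46', '-22:46', '-20:46', '-18:46', '-16:45', '-14:45', '-12:45']
scene phone -0.078 ['-58:133', '-56:129', '-54:125', '-52:122', '-50:120', '-48:120', '-46:119', '-44:118', '-42:112', '-40:101', '-38:85', '-36:68', '-34:55', '-32:48', '-30:45', '-28:44', '-26:44', '-24:44', '-22:44', '-20:44', '-18:44', '-16:44', '-14:43', '-12:43']
scene wood -0.03 ['-14:1', '-12:1', '-10:1', '-8:3', '-6:7', '-4:15', '-2:27', '0:41', '2:54', '4:65', '6:71', '8:75', '10:76', '12:77', '14:77', '16:78', '18:78']
scene wood -0.16 ['-14:2', '-12:2', '-10:2', '-8:3', '-6:6', '-4:13', '-2:26', '0:44', '2:62', '4:77', '6:86', '8:89', '10:91', '12:90', '14:90', '16:89', '18:89']
side phone -0.119 ['-58:107', '-56:107', '-54:107', '-52:109', '-50:109', '-48:108', '-46:106', '-44:106', '-42:105', '-40:101', '-38:89', '-36:71', '-34:46', '-32:26', '-30:10', '-28:6', '-26:4', '-24:4', '-22:7', '-20:7', '-18:4', '-16:6', '-14:7', '-12:5']
side phone -0.078 ['-58:108', '-56:109', '-54:109', '-52:109', '-50:109', '-48:108', '-46:108', '-44:108', '-42:107', '-40:103', '-38:94', '-36:74', '-34:49', '-32:29', '-30:17', '-28:12', '-26:8', '-24:5', '-22:4', '-20:5', '-18:7', '-16:9', '-14:9', '-12:9']
side wood -0.03 ['-14:2', '-12:1', '-10:1', '-8:2', '-6:4', '-4:4', '-2:5', '0:13', '2:24', '4:37', '6:46', '8:51', '10:54', '12:57', '14:61', '16:62', '18:63']
side wood -0.16 ['-14:3', '-12:2', '-10:2', '-8:2', '-6:2', '-4:3', '-2:4', '0:12', '2:29', '4:49', '6:64', '8:71', '10:73', '12:74', '14:73', '16:72', '18:73']
```

The two cameras give about 35–38 mm, depending on how the side faces show. I'll lift and take a steep view of the edge with the wrist camera.

Emit:
carry_out(targets=[{"hand": 30,"x": -0.006,"y": 0,"z": 0,"ax": 0,"ay": 0,"az": 0},{"hand": 30,"x": -0.006,"y": 0,"z": -0.04,"ax": 0,"ay": 0,"az": 0},{"hand": 30,"x": 0.04,"y": 0,"z": -0.08,"ax": 0,"ay": 0,"az": 0},{"hand": 30,"x": 0.09,"y": 0,"z": -0.1,"ax": 0,"ay": 0,"az": 0},{"hand": 30,"x": 0.09,"y": 0,"z": -0.1,"ax": 0,"ay": 0,"az": 0},{"hand": 30,"x": 0.09,"y": 0,"z": -0.1,"ax": 0,"ay": 0,"az": 0}])

```text
t: 5.8
tool_pos: [0.4808, -0.0758, 0.3395]
orientation: [0.23, 3.132, -0.0]
force: [-0.0, 0.0, -1.4]
opening: 0.0277
gripper_force: 0.0
```

```bash
python3 obs.py o3; python3 rel.py .6 -.1 .239
```

```text
t 5.9 pos [ 0.481  -0.0759  0.3387] open 0.02775232480569557 F [-0.5 -0.6 -0.2]
shift in tool axes [-0.1213 -0.0065  0.0996] az 0.0002 tilt [-0.001  0.    -1.   ]
```

View pics/o3w.png

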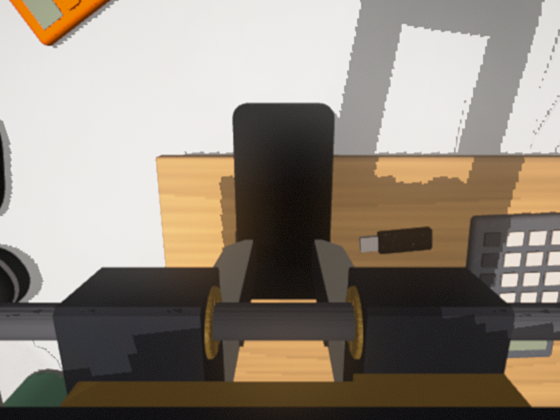

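In the wrist view the phone's front end is at row ~103, columns 234–335. The shelf edge is at row ~156 (upper rim), level and parallel to the phone's end.

```bash
cat > wm.py <<'E'
from h import *
def ray(P,u,v,z):
    R=cv2.Rodrigues(np.array(P['rotation'],float))[0]
    d=R@np.array([(u-P['cx'])/P['fx'],-(v-P['cy'])/P['fy'],-1]);p=np.array(P['position'])
    return (p+d*(z-p[2])/d[2])[:2]
E
python3 - <<'E'
from wm import *
P=camera_params("wrist");i=cv2.imread("pics/o3w.png").astype(int)
print(np.round(P['position'],4))
for c in(190,200,345,450,520): print(c,[tuple(i[r,c]) [::2] for r in range(149,163)])
for c in(255,285,315): print(c,[i[r,c].mean().round() for r in range(98,110)])
print("cols row150",[int(i[150,c].mean()) for c in range(228,240)],[int(i[150,c].mean()) for c in range(328,340)])
for r in(152,154,156,158): print(r,[ray(P,c,r,.05).round(4) for c in(190,450)])
for r,z in((103,.05),(103,.058)):print(r,z,[ray(P,c,r,z).round(4) for c in(250,320)])
E
```

```text
[ 0.4111 -0.0652  0.3188]
190 [(np.int64(235), np.int64(239)), (np.int64(235), np.int64(239)), (np.int64(238), np.int64(242)), (np.int64(235), np.int64(240)), (np.int64(193), np.int64(201)), (np.int64(128), np.int64(141)), (np.int64(81), np.int64(112)), (np.int64(76), np.int64(132)), (np.int64(93), np.int64(176)), (np.int64(109), np.int64(212)), (np.int64(119), np.int64(230)), (np.int64(123), np.int64(235)), (np.int64(124), np.int64(235)), (np.int64(125), np.int64(236))]
200 [(np.int64(235), np.int64(240)), (np.int64(233), np.int64(237)), (np.int64(201), np.int64(210)), (np.int64(161), np.int64(167)), (np.int64(147), np.int64(156)), (np.int64(120), np.int64(135)), (np.int64(85), np.int64(114)), (np.int64(76), np.int64(133)), (np.int64(92), np.int64(175)), (np.int64(109), np.int64(214)), (np.int64(119), np.int64(230)), (np.int64(122), np.int64(234)), (np.int64(124), np.int64(235)), (np.int64(123), np.int64(235))]
345 [(np.int64(145), np.int64(151)), (np.int64(148), np.int64(152)), (np.int64(145), np.int64(150)), (np.int64(147), np.int64(152)), (np.int64(147), np.int64(153)), (np.int64
[... 1624 characters left out ...]
np.float64(237.0), np.float64(238.0), np.float64(240.0), np.float64(239.0), np.float64(191.0), np.float64(113.0), np.float64(69.0), np.float64(64.0), np.float64(60.0), np.float64(60.0), np.float64(60.0), np.float64(59.0)]
cols row150 [237, 238, 239, 241, 228, 151, 73, 50, 52, 54, 52, 50] [37, 37, 38, 38, 50, 95, 144, 149, 148, 148, 149, 147]
152 [array([ 0.4308, -0.1393]), array([0.4594, 0.0545])]
154 [array([ 0.4322, -0.1396]), array([0.4609, 0.0545])]
156 [array([ 0.4337, -0.1399]), array([0.4624, 0.0544])]
158 [array([ 0.4352, -0.1403]), array([0.4639, 0.0544])]
103 0.05 [array([ 0.4024, -0.0885]), array([ 0.4098, -0.0381])]
103 0.058 [array([ 0.4026, -0.0878]), array([ 0.4099, -0.0389])]
```

By ray intersection the phone overhangs 39–40 mm and is square to within ~0.01 rad, so the phone is done. Now behind the calculator.

```bash
python3 rel.py .661 .085 .29
```

```text
t 5.9 pos [ 0.481  -0.0759  0.3387] open 0.02775232480569557 F [-0.5 -0.6 -0.2]
shift in tool axes [-0.1545  0.1855  0.0486] az 0.0002 tilt [-0.001  0.    -1.   ]
```

Emit:
carry_out(targets=[{"hand": 30,"x": -0.155,"y": 0.185,"z": 0.03,"ax": 0,"ay": 0,"az": 0},{"hand": 30,"x": -0.155,"y": 0.185,"z": 0.03,"ax": 0,"ay": 0,"az": 0},{"hand": 30,"x": -0.155,"y": 0.185,"z": 0.03,"ax": 0,"ay": 0,"az": 0},{"hand": 30,"x": -0.155,"y": 0.185,"z": 0.04,"ax": 0,"ay": 0,"az": 0},{"hand": 30,"x": -0.155,"y": 0.185,"z": 0.049,"ax": 0,"ay": 0,"az": 0},{"hand": 30,"x": -0.155,"y": 0.185,"z": 0.049,"ax": 0,"ay": 0,"az": 0}])

```text
t: 6.65
tool_pos: [0.6604, 0.0847, 0.2871]
orientation: [-0.229, -3.128, 0.001]
force: [0.3, -0.4, 0.4]
opening: 0.0281
gripper_force: 0.0
```

```bash
python3 obs.py o4; python3 rel.py .661 .085 .239
```

```text
t 6.75 pos [0.6606 0.0838 0.2903] open 0.027834138706662792 F [-0.8 -0.5  0.4]
shift in tool axes [-0.0003  0.0012  0.0513] az -0.0006 tilt [-0. -0. -1.]
```

View pics/o4w.png

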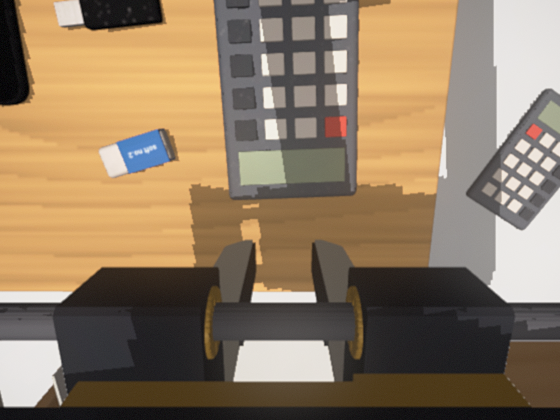

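In the wrist view the calculator's rear end is at row ~195, columns 230–356, with its centre ~6 mm to the right of the finger centre. I'll shift +5 mm in y and descend.

Emit:
carry_out(targets=[{"hand": 30,"x": 0,"y": 0.005,"z": 0.02,"ax": 0,"ay": 0,"az": 0},{"hand": 30,"x": 0,"y": 0.005,"z": 0.038,"ax": 0,"ay": 0,"az": 0},{"hand": 30,"x": 0,"y": 0.005,"z": 0.048,"ax": 0,"ay": 0,"az": 0},{"hand": 30,"x": 0,"y": 0.005,"z": 0.05,"ax": 0,"ay": 0,"az": 0},{"hand": 30,"x": 0,"y": 0.005,"z": 0.05,"ax": 0,"ay": 0,"az": 0}])

```text
t: 7.38
tool_pos: [0.6615, 0.0895, 0.2404]
orientation: [0.23, 3.133, -0.0]
force: [-1.0, 0.0, -0.1]
opening: 0.0276
gripper_force: 0.0
```

```bash
python3 rel.py .5682 .1034 .2395
```

```text
t 7.375 pos [0.6615 0.0895 0.2404] open 0.027646444724371073 F [-1.   0.  -0.1]
shift in tool axes [0.0943 0.0001 0.0009] az 0.0002 tilt [ 0. -0. -1.]
```

Emit:
carry_out(targets=[{"hand": 30,"x": 0.008,"y": 0,"z": 0.001,"ax": 0,"ay": 0,"az": 0},{"hand": 30,"x": 0.016,"y": 0,"z": 0.001,"ax": 0,"ay": 0,"az": 0},{"hand": 30,"x": 0.024,"y": 0,"z": 0.001,"ax": 0,"ay": 0,"az": 0},{"hand": 30,"x": 0.031,"y": 0,"z": 0.001,"ax": 0,"ay": 0,"az": 0},{"hand": 30,"x": 0.038,"y": 0,"z": 0.001,"ax": 0,"ay": 0,"az": 0},{"hand": 30,"x": 0.045,"y": 0,"z": 0.001,"ax": 0,"ay": 0,"az": 0},{"hand": 30,"x": 0.051,"y": 0,"z": 0.001,"ax": 0,"ay": 0,"az": 0},{"hand": 30,"x": 0.057,"y": 0,"z": 0.001,"ax": 0,"ay": 0,"az": 0}])

```text
t: 8.38
tool_pos: [0.6047, 0.098, 0.2393]
orientation: [0.23, 3.133, 0.0]
force: [1.9, 0.2, 2.1]
opening: 0.0281
gripper_force: 1.1
```

Emit:
carry_out(targets=[{"hand": 30,"x": 0.006,"y": 0,"z": 0,"ax": 0,"ay": 0,"az": 0},{"hand": 30,"x": 0.012,"y": 0,"z": 0,"ax": 0,"ay": 0,"az": 0},{"hand": 30,"x": 0.018,"y": 0,"z": 0,"ax": 0,"ay": 0,"az": 0},{"hand": 30,"x": 0.024,"y": 0,"z": 0,"ax": 0,"ay": 0,"az": 0},{"hand": 30,"x": 0.029,"y": 0,"z": 0,"ax": 0,"ay": 0,"az": 0},{"hand": 30,"x": 0.033,"y": 0,"z": 0,"ax": 0,"ay": 0,"az": 0},{"hand": 30,"x": 0.033,"y": 0,"z": 0,"ax": 0,"ay": 0,"az": 0}])

```text
t: 9.25
tool_pos: [0.5718, 0.1029, 0.2388]
orientation: [-0.23, -3.132, 0.0]
force: [0.3, -0.1, 0.9]
opening: 0.0277
gripper_force: 0.0
```

Emit:
carry_out(targets=[{"hand": 30,"x": -0.006,"y": 0,"z": 0,"ax": 0,"ay": 0,"az": 0},{"hand": 30,"x": -0.006,"y": 0,"z": -0.04,"ax": 0,"ay": 0,"az": 0},{"hand": 30,"x": 0.04,"y": 0,"z": -0.08,"ax": 0,"ay": 0,"az": 0},{"hand": 30,"x": 0.065,"y": 0,"z": -0.1,"ax": 0,"ay": 0,"az": 0},{"hand": 30,"x": 0.065,"y": 0,"z": -0.1,"ax": 0,"ay": 0,"az": 0},{"hand": 30,"x": 0.065,"y": 0,"z": -0.1,"ax": 0,"ay": 0,"az": 0}])

```text
t: 10.0
tool_pos: [0.5085, 0.1121, 0.3386]
orientation: [-0.23, -3.133, 0.0]
force: [-0.4, -0.2, 0.3]
opening: 0.0275
gripper_force: 0.0
```

```bash
python3 obs.py o5; python3 rel.py .5682 .1034 .2395
```

```text
t 10.1 pos [0.5084 0.112  0.3379] open 0.027883268279514907 F [-0.4  0.2  0.1]
shift in tool axes [-0.0606  0.0003  0.0983] az -0.0001 tilt [-0.002 -0.    -1.   ]
```

View pics/o5w.png

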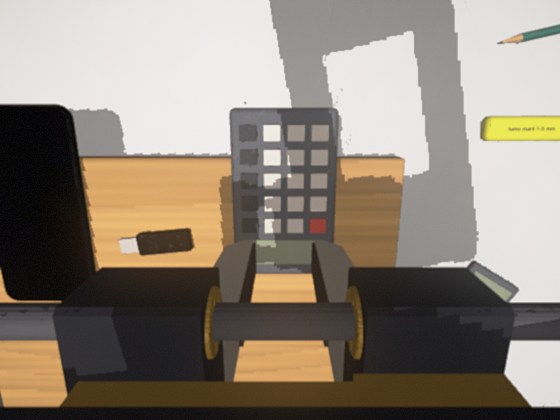

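In the wrist view the calculator's end is at row ~108, columns 230–338, the phone's end at row ~104, and the edge at row ~156. Now to work out the overhangs.

```bash
python3 - <<'E'
from wm import *
P=camera_params("wrist");i=cv2.imread("pics/o5w.png").astype(float)
def sub(c,lo,hi,ch=None,w=3):
    g=i[lo:hi,c-w:c+w+1].mean(1); g=g.mean(1) if ch is None else g[:,ch]
    k=np.argmax(abs(np.diff(g[:])));m=(g[:3].mean()+g[-3:].mean())/2
    j=np.where(g<m)[0][0];return lo+j-1+(g[j-1]-m)/(g[j-1]-g[j])
def edge(c):
    g=i[150:164,c-3:c+4].mean(1);s=g[:,2]-g[:,0];m=s[-3:].mean()*.55
    j=np.where(s>m)[0][0];return 150+j-1+(m-s[j-1])/(s[j]-s[j-1])
cs=(110,180,210,350,385);ev=[edge(c) for c in cs];print("edge",np.round(ev,1))
ep=np.array([ray(P,c,v,.05) for c,v in zip(cs,ev)]);a,b=np.polyfit(ep[:,1],ep[:,0],1)
print("slope",a,"yaw",-np.arctan(a))
for n,us,z in(("phone",(12,35,58),.055),("calc",(245,265,300,325),.058)):
    for u in us:
        v=sub(u,98,116);p=ray(P,u,v,z);print(n,u,round(v,1),"overhang mm",round(1000*(b+a*p[1]-p[0])*np.cos(np.arctan(a)),1))
E
```

```text
edge [157.4 157.4 157.5 157.7 157.9]
slope 0.14983603116993194 yaw -0.14872958303944236
phone 12 104.1 overhang mm 38.5
phone 35 104.1 overhang mm 38.5
phone 58 104.6 overhang mm 38.2
calc 245 107.2 overhang mm 36.6
calc 265 107.2 overhang mm 36.6
calc 300 107.1 overhang mm 36.7
calc 325 107.1 overhang mm 36.7
```

The phone overhangs 38.4 mm and the calculator 36.7 mm, both square. I'll nudge the calculator by about 3.5 mm.

Emit:
carry_out(targets=[{"hand": 30,"x": -0.05,"y": 0,"z": 0,"ax": 0,"ay": 0,"az": 0},{"hand": 30,"x": -0.073,"y": 0,"z": 0.02,"ax": 0,"ay": 0,"az": 0},{"hand": 30,"x": -0.073,"y": 0,"z": 0.06,"ax": 0,"ay": 0,"az": 0},{"hand": 30,"x": -0.073,"y": 0,"z": 0.085,"ax": 0,"ay": 0,"az": 0},{"hand": 30,"x": -0.073,"y": 0,"z": 0.099,"ax": 0,"ay": 0,"az": 0},{"hand": 30,"x": -0.069,"y": 0,"z": 0.099,"ax": 0,"ay": 0,"az": 0},{"hand": 30,"x": -0.065,"y": 0,"z": 0.099,"ax": 0,"ay": 0,"az": 0},{"hand": 30,"x": -0.0615,"y": 0,"z": 0.099,"ax": 0,"ay": 0,"az": 0}])

```text
t: 11.1
tool_pos: [0.569, 0.1034, 0.2412]
orientation: [0.23, 3.132, 0.0]
force: [0.5, -0.8, 0.1]
opening: 0.028
gripper_force: 0.3
```

Emit:
carry_out(targets=[{"hand": 30,"x": 0,"y": 0,"z": 0,"ax": 0,"ay": 0,"az": 0},{"hand": 30,"x": -0.006,"y": 0,"z": 0,"ax": 0,"ay": 0,"az": 0},{"hand": 30,"x": -0.008,"y": 0,"z": -0.04,"ax": 0,"ay": 0,"az": 0},{"hand": 30,"x": 0.04,"y": 0,"z": -0.08,"ax": 0,"ay": 0,"az": 0},{"hand": 30,"x": 0.0615,"y": 0,"z": -0.1,"ax": 0,"ay": 0,"az": 0},{"hand": 30,"x": 0.0615,"y": 0,"z": -0.1,"ax": 0,"ay": 0,"az": 0},{"hand": 30,"x": 0.0615,"y": 0,"z": -0.1,"ax": 0,"ay": 0,"az": 0}])

```text
t: 11.98
tool_pos: [0.5086, 0.1121, 0.3397]
orientation: [0.231, 3.133, -0.0]
force: [0.1, -0.6, 0.4]
opening: 0.0279
gripper_force: 0.0
```

```bash
python3 obs.py o6; python3 - <<'E'
from wm import *
P=camera_params("wrist");i=cv2.imread("pics/o6w.png").astype(float)
def sub(c,lo,hi):
    g=i[lo:hi,c-3:c+4].mean((1,2));m=(g[:3].mean()+g[-3:].mean())/2
    j=np.where(g<m)[0][0];return lo+j-1+(g[j-1]-m)/(g[j-1]-g[j])
def edge(c):
    g=i[150:164,c-3:c+4].mean(1);s=g[:,2]-g[:,0];m=s[-3:].mean()*.55
    j=np.where(s>m)[0][0];return 150+j-1+(m-s[j-1])/(s[j]-s[j-1])
cs=(110,180,210,350,385);ep=np.array([ray(P,c,edge(c),.05) for c in cs]);a,b=np.polyfit(ep[:,1],ep[:,0],1)
for n,us,z in(("phone",(12,58),.055),("calc",(245,325),.058)):
    for u in us:
        p=ray(P,u,sub(u,94,113),z);print(n,u,"overhang mm",round(1000*(b+a*p[1]-p[0])*np.cos(np.arctan(a)),1))
A=cv2.imread("pics/o6t.png");A=cv2.resize(A,(400,320));B=cv2.resize(cv2.imread("pics/o6w.png"),(400,320));cv2.imwrite("pics/o6c.png",np.hstack([A,B]))
E
```

```text
phone 12 overhang mm 38.7
phone 58 overhang mm 38.3
calc 245 overhang mm 39.5
calc 325 overhang mm 39.4
```

View pics/o6c.png

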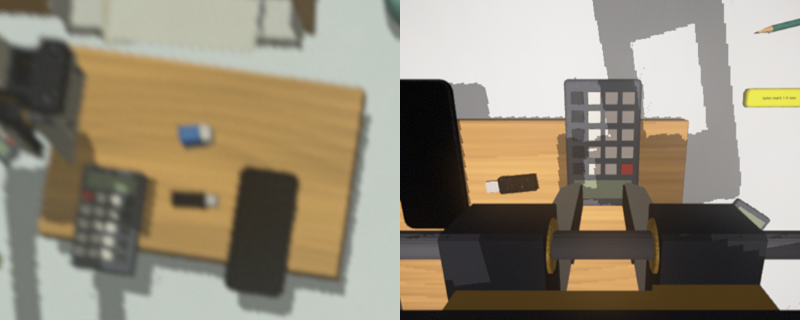

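The calculator now overhangs 39.5 mm and the phone 38.5 mm. Both lie square to the edge, the eraser and USB stick haven't moved, and the robot is clear. Handing in.

```bash
python3 -c "from plant import robot;print(robot.close_job())"
```

```text
the job is handed in; nothing more can be done
None
```

I handed the job in at about 12 s: by the last wrist-camera measurement the phone sticks out about 38.5 mm and the calculator about 39.5 mm, both square to the edge, with the eraser and USB stick where they were.

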